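Present the notched glass plate to the label reader

ROBOT

A 6-joint arm with a two-finger parallel gripper is mounted at the origin on a cart in front of the work surface, level with it; the furniture and walls round the work are solid. World frame = base frame: x ahead of the robot, y to its left, z up, the work surface at z = 0. Lengths are in mm, angles in rad, forces in N, time in s.
With the tool pointing down it reaches from about 350 to 875 mm from the base axis. Payload 4.2 kg.
Tool frame: the origin (TCP) lies between the finger pads, 19 mm behind the fingertips; this is the grasp point; z points along the fingers, y is the line along which they close (so a half turn about z gives the same grasp; the last joint's range is limited). The gripper opens to 85 mm and grips with 20 to 120 N. Pads are 22 mm wide; open, the fingers measure 114 mm over their backs; the gripper's body (76 mm by 85 mm) begins 54 mm behind the grasp point. The pads swing forward as they close: fully open they stand 13 mm farther back than shut.
Start: joints at [-0.94, 0.385, 0.008, 0, -1.194, -0.259], TCP at [227.072, -582.269, 250.012] pointing down, gripper open.
Joint ranges: [-3.14, 3.14], [-1.21, 2.06], [-1.07, 1.41], [-3.16, 2.05], [-2.99, -0.16], [-3.1, 3.1]. Speed limits (rad/s): [2.79, 2.79, 3.14, 3.14, 3.14, 3.14].

INTERFACE

Orientations are given as a unit quaternion [x, y, z, w].
In Python, from bench import arm gives the robot as it stands.
- The arm moves only by the shell command python3 jog.py 'ROWS' [OPENING]. ROWS is rows parted by semicolons, their numbers by spaces, 1 to 10 of them, each of 6 numbers: dx, dy, dz in mm, then a rotation vector rx, ry, rz in rad; each row is the pose to reach, as a shift and turn from the pose commanded when the command began, along the tool's axes at that moment; what a row does not reach only later rows make up. A row lasts 1/10 s, in which the tool goes at most 50 mm and 0.15 rad, less where a joint would pass 70% of its speed; a pose out of reach is approached as far as the arm can. OPENING is the finger opening in mm, set as the command begins (- or left out keeps the last). The fingers move at their own pace and stop on an object; the grip force is fixed at half the most. Time passes only in rows, so rows that do not move let the fingers close. It prints the time, the measured TCP pose, the force, the opening and the grip force at its end.
- arm.read_state(): the state, without advancing time (a new reading comes with each control period).
- arm.get_image(name): name is "side" or "top"; returns the picture (420x560x3 uint8, blue, green, red); there is no depth.
- arm.get_calibration(name): a dict with "K" (3x3 intrinsics, pixels), "rvec" (rotation vector, rad) and "tvec" (3), from world to camera coordinates, as OpenCV has them. Camera axes: x right, y down, z forward; pixel columns grow to the right and rows downward; lengths in mm; the calibration is good to about 2 mm. A picture is of the moment at which its call begins. get_calibration takes no time and is no camera call.
- arm.job_done(): hands the job in; it is judged then, once.
The state is a dict: "clock": time; "joints": joint angles; "joint_vel": joint speeds; "joint_efforts": joint torques, N m; "position": TCP position; "ee_rot": TCP orientation; "contact_force": force on the tool from outside, world axes, zero at the start; "wrist_torque": the same for the moment, N m; "gripper_width": finger opening in mm; "grasp_force": force on a finger pad.
Only numpy, scipy, OpenCV 4.12 (cv2) and the standard library are available. Lean on these libraries where they do the work, as an engineer would, in place of code of your own. Each camera call takes 0.05 s, during which the arm holds its last target. There are 200 camera calls.

TASK

Two clear glass plates stand on edge in the rack. Take the one with the small notch cut out of one top corner (the notch marks its frosted, labelled end), holding it by the clear half so that the fingers keep off the frosted end, and present it to the label reader: the middle of the label at the reader's focus point (130 mm straight out in front of its lens), the label side turned up and squarely facing the lens, the long edges level, without the plate touching the reader. Finish while holding it still there in the air; do not let go, and leave the other plate and the jars round about where they are.

Things in the scene. Friction and masses are not known exactly. Their poses are not given: they have to be found in the camera images.
- slide: notched glass plate, 100 x 8 x 50 mm (length x, thickness y, height z), 0.1 kg, standing on a long edge in a rack slot; origin in the middle of its underside. +x: frosted end, opaque white from x = 22 to 50 mm, the rest clear. A notch is cut out of its upper corner (x and z 38 to 50 mm). +y: label side, a 23 x 30 mm paper label with a dot code on the frosted end; none on the -y side
- slide_label (a point): middle of the label, on the plate's +y face: x = 36, y = 4, z = 19 mm in the plate's frame; reported with the plate's axes
- slide_notch (a point): middle of the notch: x = 44, y = 0, z = 44 mm in the plate's frame
- slide_grip (a point): a good grasp point in the clear half: x = -25, y = 0, z = 44 mm in the plate's frame (6 mm below its top edge; with the TCP there the fingertips stay about 7 mm above the rails); pinch the 8 mm thickness, fingers closing along the plate's y
- blank: the other glass plate, 100 x 8 x 50 mm, all clear, no notch and no label, standing in the other slot; same axes; must stay there
- rack: grey plate rack fixed to the bench, 124 x 130 mm, rails' tops 28 mm high; origin in the middle of its underside. Two slots run along its x, at y = +40 and -40 mm, each 10 mm wide with its floor at z = 10 mm, 18 mm deep and open above: the plates stand 32 mm out of the rails and lift straight out
- reader: label reader fixed to the bench: round foot of 100 mm diameter, a 16 mm post 0.31 m high, and a white 60 mm head on top that looks 40 degrees down; origin in the middle of the foot's underside; -x is its front, roughly towards the robot
- reader_lens (a point): front of the reader's lens: x = -45, y = 0, z = 290 mm in the reader's frame
- reader_focus (a point): the focus point in the air, 130 mm out from the lens along its line of sight: x = -145, y = 0, z = 206 mm in the reader's frame. The line of sight runs from lens to focus, 40 degrees below level; the label must face back along it, up and away from the robot
- blue_jar: small clear jar with a dark blue lid, 44 mm wide, 77 mm high, a bystander; origin in the middle of its underside
- waste_jar: clear jar with a white lid, 73 mm wide, 77 mm high, a bystander; origin in the middle of its underside
- amber_bottle: amber bottle with a light blue cap, 60 mm wide, 162 mm high, heavy, a bystander that does not move; origin in the middle of its underside

How it is judged:
By the outcome, as a careful person would: the job done as asked, in the order asked, and still so for the second after the job is handed in, while the arm keeps its last pose, push and grip.
It also fails if it takes over 42 s, if anything falls off the work surface, if the arm or the gripper's body presses on something with over 40 N, if the wrist force passes 120 N, or if a joint passes its speed limit or range.

## Working session

There is one attempt and no reset: what is moved stays moved. The work goes in short steps, Python scripts to look and compute and a shell command to move; the robot and the scene stay as the last step left them, time stands still between calls to the robot, and variables do not carry over. Pictures are saved under pics/ and viewed, at most 13 in all, crops included, and the job is handed in when it is done.

```bash
ls; mkdir -p pics; python3 - <<'E'
from bench import arm
import cv2
for n in("side","top"):
    cv2.imwrite(f"pics/{n}0.png",arm.get_image(n))
    c=arm.get_calibration(n);print(n,c)
print(arm.read_state())
E
```

```text
bench.py
jog.py
pics
side {'K': array([[400.22024656,   0.        , 280.13986214],
       [  0.        , 400.22024656, 211.43481376],
       [  0.        ,   0.        ,   1.        ]]), 'rvec': array([ 0.10146594, -2.77766212,  1.39827781]), 'tvec': array([ 613.51435408,   93.70139715, 1501.25983638])}
top {'K': array([[393.60845905,   0.        , 276.63932702],
       [  0.        , 393.60845905, 208.06618048],
       [  0.        ,   0.        ,   1.        ]]), 'rvec': array([ 2.1296268 , -2.18205336,  0.10466754]), 'tvec': array([ 167.40062042,  621.63932149, 1215.83149007])}
{'clock': 0.1, 'joints': array([-9.40429314e-01,  3.85490403e-01,  6.76603421e-03, -3.95441871e-04,
       -1.19402259e+00, -2.58609407e-01]), 'joint_vel': array([ 0.00108205,  0.00053632,  0.00266031, -0.00018059,  0.00122433,
       -0.0001592 ]), 'joint_efforts': array([-1.13186416e-03, -3.93318665e+01,  1.88929296e+01,  4.19790611e+00,
       -2.61566085e-03,  6.90723084e-06]), 'position': array([ 226.87129232, -581.85028815,  249.03171858]), 'ee_rot': array([-1.84738509e-01,  9.82787209e-01,  9.59569689e-04, -2.53458280e-04]), 'contact_force': array([-0.36057386,  0.26974633, -0.36420132]), 'wrist_torque': array([0.0324947 , 0.01803219, 0.0051399 ]), 'grasp_force': 0.0, 'gripper_width': 85.24433202534453}
```

View pics/side0.png

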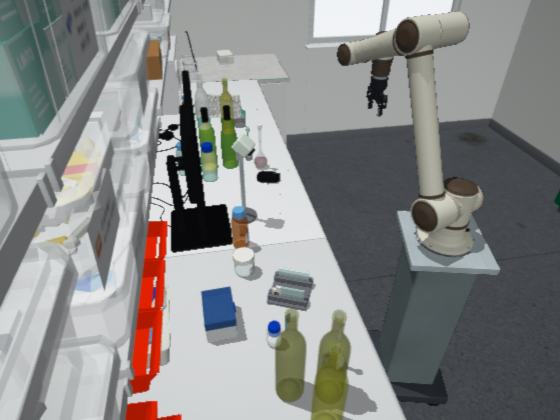

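View pics/top0.png

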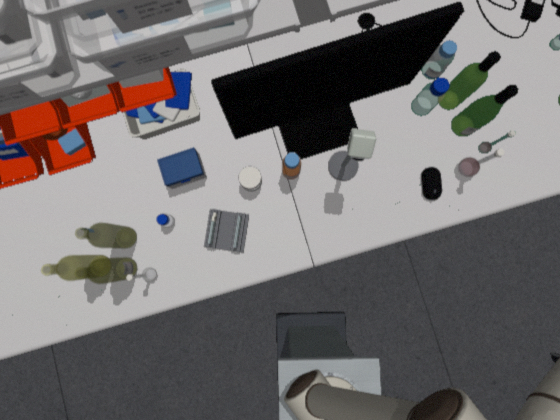

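The side view shows the rack at about (290,288), with the reader's head at (243,146) and its foot at (247,215). In the top view the rack is at about (227,230), the foot at (343,165) and the head at (361,143). I'll enlarge the rack in both views.

```bash
python3 - <<'E'
import cv2,numpy as np
s=cv2.imread("pics/side0.png")[262:314,258:323];t=cv2.imread("pics/top0.png")[202:258,197:257]
f=lambda a:cv2.resize(a,(400,int(400*a.shape[0]/a.shape[1])),interpolation=cv2.INTER_CUBIC)
a,b=f(s),f(t);h=max(len(a),len(b))
o=np.zeros((h,800,3),np.uint8);o[:len(a),:400]=a;o[:len(b),400:]=b
cv2.imwrite("pics/c1.png",o);print(o.shape)
E
```

```text
(373, 800, 3)
```

View pics/c1.png

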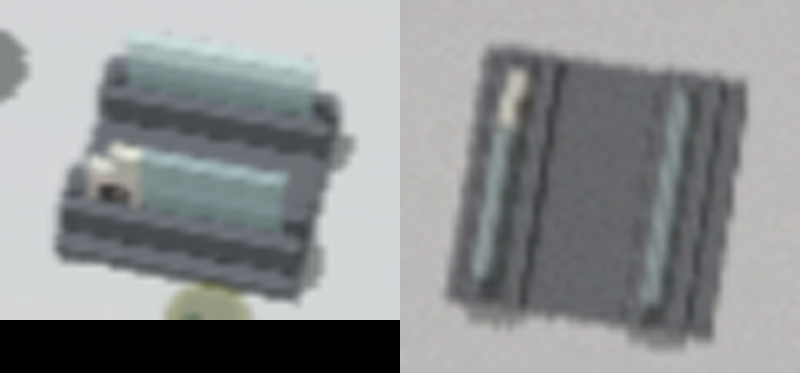

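Left half is the side view: the near plate carries the notch at its left end, with the label facing the camera. Right half is the top view: the notched plate is the left one, its frosted end at crop (519,70) and its clear end at (482,278). So slide +x points away from the robot and slide +y to its left. Next I'll measure with masks.

```bash
cat > u.py <<'E'
import cv2,numpy as np
from bench import arm
C={}
for n in("side","top"):
    c=arm.get_calibration(n);R=cv2.Rodrigues(np.array(c["rvec"]))[0];C[n]=(c["K"],R,np.array(c["tvec"]).reshape(3))
def ray(n,p):
    K,R,t=C[n];d=R.T@np.linalg.inv(K)@np.array([p[0],p[1],1.]);return -R.T@t,d/np.linalg.norm(d)
def onz(n,p,z):
    o,d=ray(n,p);return o+d*(z-o[2])/d[2]
def tri(ps,pt):
    o,d=ray("side",ps);q,e=ray("top",pt)
    s=np.linalg.lstsq(np.c_[d,-e],q-o,rcond=None)[0];a,b=o+d*s[0],q+e*s[1]
    return (a+b)/2,np.linalg.norm(a-b)
def proj(n,P):
    K,R,t=C[n];return cv2.projectPoints(np.array(P,float).reshape(-1,1,3),R,t,K,None)[0].reshape(-1,2)
E
python3 - <<'E'
from u import *
np.set_printoptions(precision=1,suppress=True)
for n in C: print(n,"cam at",-C[n][1].T@C[n][2])
T=cv2.imread("pics/top0.png");S=cv2.imread("pics/side0.png")
def m(img,lo,hi,box,fn):
    x0,y0,x1,y1=box;k=np.zeros(img.shape[:2],np.uint8)
    k[y0:y1,x0:x1]=fn(img[y0:y1,x0:x1].astype(int)).astype(np.uint8)*255
    cs=cv2.findContours(k,cv2.RETR_EXTERNAL,cv2.CHAIN_APPROX_NONE)[0]
    return [c for c in sorted(cs,key=cv2.contourArea,reverse=True)[:3] if cv2.contourArea(c)>5],k
teal=lambda a:(a[...,1]-a[...,2]>12)
white=lambda a:(a[...,2]-a[...,0]>10)
dark=lambda a:(a.max(-1)<130)|(a[...,1]-a[...,2]>12)|(a[...,2]-a[...,0]>10)
for nm,img,box in(("top",T,(203,206,251,254)),("side",S,(264,266,318,312))):
    for l,f in(("teal",teal),("white",white),("rack",dark)):
        for c in m(img,0,0,box,f)[0]:
            if l=="rack" and nm=="side": q=cv2.approxPolyDP(c,2.5,True)[:,0]
            else: q=cv2.boxPoints(cv2.minAreaRect(c))
            print(nm,l,cv2.contourArea(c),q.tolist() if q.dtype!=np.float32 else np.round(q,1).tolist())
            if nm=="top" and l=="rack":
                w=np.array([onz(nm,p,20)[:2] for p in q]);print("world@20",w.tolist(),[np.linalg.norm(w[i]-w[i-1]) for i in range(4)])
print(T[236,211],T[212,214],S[290,290])
a=cv2.resize(S[130:170,222:264],None,fx=9,fy=9,interpolation=cv2.INTER_CUBIC)
b=cv2.resize(T[118:188,318:386],None,fx=6,fy=6,interpolation=cv2.INTER_CUBIC)
o=np.zeros((max(len(a),len(b)),a.shape[1]+b.shape[1],3),np.uint8);o[:len(a),:a.shape[1]]=a;o[:len(b),a.shape[1]:]=b
cv2.imwrite("pics/c2.png",o);print(o.shape)
E
```

```text
side cam at [ 531.7 1191.2  968.1]
top cam at [ 484.5  134.3 1280.6]
top rack 1466.0 [[203.39999389648438, 247.8000030517578], [209.5, 208.1999969482422], [248.89999389648438, 214.1999969482422], [242.8000030517578, 253.89999389648438]]
world@20 [[505.3933423081434, 389.54758267520947], [632.5821656184768, 369.446897452706], [609.7217593450165, 242.32200039349988], [483.2183033765127, 263.75160690302425]] [np.float64(127.73550748361063), np.float64(128.76736512595636), np.float64(129.16399508880724), np.float64(128.30569904383913)]
side teal 230.5 [[277.6000061035156, 275.29998779296875], [279.1000061035156, 266.5], [309.20001220703125, 271.5], [307.79998779296875, 280.29998779296875]]
side teal 187.0 [[279.5, 294.79998779296875], [281.29998779296875, 285.6000061035156], [304.5, 290.0], [302.79998779296875, 299.1000061035156]]
side white 26.5 [[285.0, 308.0], [297.0, 308.0], [297.0, 311.0], [285.0, 311.0]]
side rack 1342.5 [[279, 267], [273, 285], [280, 284], [282, 294], [274, 290], [272, 294], [270, 290], [267, 302], [289, 308], [285, 311], [305, 310], [312, 286], [308, 272]]
[100  99  91] [136 139 140] [142 141 124]
(420, 786, 3)
```

View pics/c2.png

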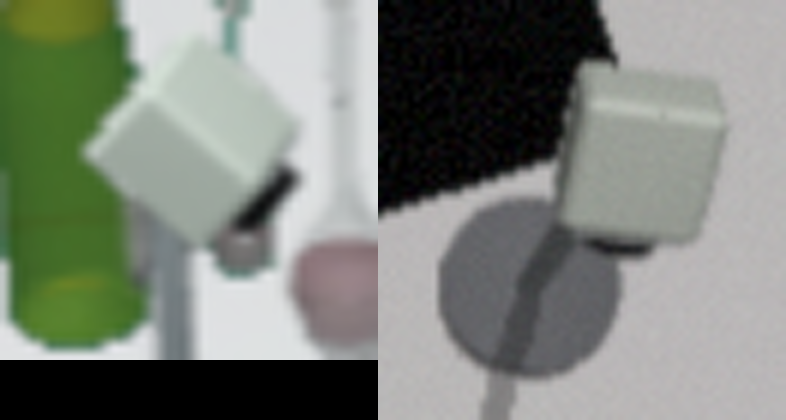

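Side half: the head's highest edge runs from (150,90) to (195,40), with the lens at (268,197). Top half: the same edge runs from (590,110) to (722,125), the lens is at (620,245), and the foot is a disc at about (530,288). I'll triangulate the reader and the plate from these.

```bash
python3 - <<'E'
from u import *
np.set_printoptions(precision=1,suppress=True)
h=lambda x0,y0,s,u,v,ox=0:((u-ox+.5)/s-.5+x0,(v+.5)/s-.5+y0)
s2=lambda u,v:h(222,130,9,u,v); t2=lambda u,v:h(318,118,6,u,v,378)
s1=lambda u,v:h(258,262,400/65,u,v); t1=lambda u,v:h(197,202,400/60,u,v,400)
A,e1=tri(s2(150,90),t2(588,110));B,e2=tri(s2(195,40),t2(724,126));L,e3=tri(s2(268,197),t2(618,245))
print("head edge",A,e1,B,e2,"len",np.linalg.norm(A-B),"yaw",np.degrees(np.arctan2(*(A-B)[1::-1]))-90)
print("lens?",L,e3)
# bottom front edge of head in top view: front-top edge approx
for z in(290,300,310): print(z,[onz("top",t2(*p),z) for p in((560,232),(690,242))])
T=cv2.imread("pics/top0.png").astype(int)
k=((T.max(-1)<135)&(T.min(-1)>40)).astype(np.uint8)*255;k[:148]=0;k[184:]=0;k[:,:326]=0;k[:,360:]=0
c=max(cv2.findContours(k,cv2.RETR_EXTERNAL,cv2.CHAIN_APPROX_NONE)[0],key=cv2.contourArea)
x,y,w,hh=cv2.boundingRect(c);print("foot bbox",x,y,w,hh)
for p in(t2(530,288),): print("foot",onz("top",p,10))
print("foot edge l/r",onz("top",t2(439,290),10),onz("top",t2(621,290),10),"bottom",onz("top",t2(530,381),10))
for nm,a,b in(("clear end top",s1(287,174),t1(482,280)),("frost boundary",s1(142,150),t1(509,127)),("blank near",s1(316,58),t1(650,300)),("blank far",s1(128,36),t1(680,88))):
    print(nm,*tri(a,b),"z60:",onz("top",b,60))
print("rack c top corners z28",[onz("top",t1(*p),28) for p in((490,48),(745,82),(712,335),(450,298))])
E
```

```text
head edge [761.8 -40.2 350.2] 1.3611973108734383 [754.  -95.8 344.9] 0.7494905623350693 len 56.36343898990153 yaw -7.932422220930889
lens? [720.3 -60.6 295.2] 4.0058466556082895
290 [array([725.8, -37.2, 290. ]), array([719.9, -92.3, 290. ])]
300 [array([723.4, -35.5, 300. ]), array([717.5, -90. , 300. ])]
310 [array([720.9, -33.7, 310. ]), array([715.2, -87.7, 310. ])]
foot bbox 328 148 32 36
foot [763.2 -68.   10. ]
foot edge l/r [763.4 -18.3  10. ] [ 760.7 -117.5   10. ] bottom [711.7 -65.8  10. ]
clear end top [517.  363.7  64. ] 0.7012183211602645 z60: [517.5 364.4  60. ]
frost boundary [588.4 351.2  61.7] 0.07907347415534303 z60: [588.5 351.5  60. ]
blank near [505.  285.6  66.2] 2.5170895760337686 z60: [506.4 286.3  60. ]
blank far [603.1 271.1  60.6] 3.3517430018856618 z60: [604.8 271.1  60. ]
rack c top corners z28 [array([629.6, 366.2,  28. ]), array([610.1, 243.4,  28. ]), array([489.7, 261. ,  28. ]), array([510.1, 385.8,  28. ])]
```

```bash
cat > g.py <<'E'
from u import *
from scipy.spatial.transform import Rotation as Ro
np.set_printoptions(precision=3,suppress=True)
yr=np.radians(-7.8);Rx=np.array([np.cos(yr),np.sin(yr),0]);Ry=np.array([-np.sin(yr),np.cos(yr),0]);Z=np.array([0,0,1.])
focus=np.array([763,-67.5,0])-145*Rx+206*Z
ys=np.radians(-10.0)
def tool(xs,yv,zs): # tool y = -slide y, tool z = -slide z
    return Ro.from_matrix(np.c_[xs,-yv,-zs])
RG=tool(np.array([np.cos(ys),np.sin(ys),0]),np.array([-np.sin(ys),np.cos(ys),0]),Z)
c,s=np.cos(np.radians(40)),np.sin(np.radians(40))
N=Rx*c+Z*s;ZS=Z*c-Rx*s;RP=tool(-Ry,N,ZS)
grip=np.array([541.9,359.4,54.])
present=focus+61*Ry-4*N+25*ZS   # grip(-25,0,44) minus label(36,4,19) = (-61,-4,25)
def rel(P,R):
    st=arm.read_state();R0=Ro.from_quat(st["ee_rot"])
    print("t",round(st["clock"],2),"pos",st["position"],"rel",np.round(R0.inv().apply(P-st["position"]),1),(R0.inv()*R).as_rotvec(),"j",st["joints"])
E
python3 - <<'E'
from g import *
print(focus,present)
rel(grip+[0,0,110],RG); print(np.linalg.det(RG.as_matrix()))
E
```

```text
[619.342 -47.821 206.   ] [608.663  15.211 222.58 ]
t 0.1 pos [ 226.871 -581.85   249.032] rel [-635.3  762.4   86.5] [ 0.001  0.003 -2.595] j [-0.94   0.385  0.007 -0.    -1.194 -0.259]
0.9999999999999996
```

```bash
R="-635 762 0 0 0 -2.595"; python3 jog.py '-635 762 0 0 0 -2.595;-635 762 0 0 0 -2.595;-635 762 0 0 0 -2.595;-635 762 0 0 0 -2.595;-635 762 0 0 0 -2.595;-635 762 0 0 0 -2.595;-635 762 0 0 0 -2.595;-635 762 0 0 0 -2.595;-635 762 0 0 0 -2.595;-635 762 0 0 0 -2.595' 50; python3 -c "
from g import *
rel(grip+[0,0,110],RG)"
```

```text
clock: 1.1
position: [385.6, -106.1, 250.1]
ee_rot: [0.807, -0.591, 0.0, -0.0]
contact_force: [1.3, -0.1, 0.3]
gripper_width: 50.0
grasp_force: 0.0
t 1.1 pos [ 385.607 -106.129  250.077] rel [-396.5 -289.7   86.2] [-0.    -0.    -1.089] j [ 0.142 -0.012 -0.496 -0.    -1.086  0.165]
```

```bash
python3 jog.py '-396 -290 0 0 0 -1.089;-396 -290 0 0 0 -1.089;-396 -290 0 0 0 -1.089;-396 -290 0 0 0 -1.089;-396 -290 0 0 0 -1.089;-396 -290 0 0 0 -1.089;-396 -290 50 0 0 -1.089;-396 -290 86 0 0 -1.089;-396 -290 86 0 0 -1.089;-396 -290 86 0 0 -1.089'; python3 jog.py '0 0 0 0 0 0;0 0 0 0 0 0;0 0 0 0 0 0;0 0 0 0 0 0'; python3 - <<'E'
from g import *
rel(grip+[0,0,110],RG);rel(grip,RG)
s=arm.get_image("side");t=arm.get_image("top")
a=cv2.resize(s[215:315,255:330],(450,600),interpolation=cv2.INTER_CUBIC);b=cv2.resize(t[190:265,190:265],(350,350),interpolation=cv2.INTER_CUBIC)
o=np.zeros((600,800,3),np.uint8);o[:,:450]=a;o[:350,450:]=b;cv2.imwrite("pics/h1.png",o)
E
```

```text
clock: 2.1
position: [542.4, 349.1, 167.2]
ee_rot: [0.996, -0.09, -0.0, 0.0]
contact_force: [0.4, 0.3, 0.5]
gripper_width: 49.9
grasp_force: 0.0
clock: 2.5
position: [542.5, 346.6, 170.5]
ee_rot: [0.996, -0.091, 0.001, -0.001]
contact_force: [0.6, -0.6, 0.5]
gripper_width: 50.2
grasp_force: 0.0
t 2.5 pos [542.522 346.585 170.515] rel [ -2.9 -12.5   6.5] [-0.002 -0.001 -0.007] j [ 0.819  0.476 -0.054  0.    -1.039  0.57 ]
t 2.5 pos [542.522 346.585 170.515] rel [ -3.1 -12.3 116.5] [-0.002 -0.001 -0.007] j [ 0.819  0.476 -0.054  0.    -1.039  0.57 ]
```

View pics/h1.png

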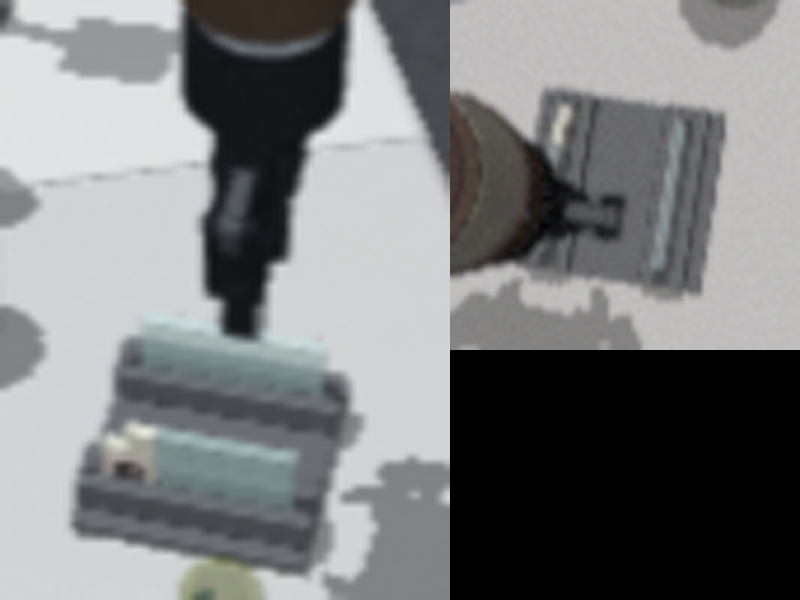

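The fingers hover over the rack, slightly to the right of the notched plate, and nothing has been disturbed. I'll correct the sideways offset, then descend.

```bash
python3 jog.py '-3 -12.4 6 -0.002 -0.001 -0.007;-3 -12.4 40 -0.002 -0.001 -0.007;-3 -12.4 60 -0.002 -0.001 -0.007;-3 -12.4 60 -0.002 -0.001 -0.007;-3 -12.4 60 -0.002 -0.001 -0.007;-3 -12.4 60 -0.002 -0.001 -0.007'; python3 -c "
from g import *
rel(grip,RG)"
```

```text
clock: 3.2
position: [542.5, 361.1, 110.4]
ee_rot: [0.996, -0.087, 0.001, -0.0]
contact_force: [0.4, 0.9, 0.1]
gripper_width: 50.1
grasp_force: 0.0
t 3.2 pos [542.456 361.123 110.4  ] rel [-0.3  1.8 56.4] [-0.    -0.001  0.001] j [ 0.835  0.548 -0.097  0.001 -0.925  0.562]
```

```bash
python3 jog.py '0 1.8 20 0 0 0;0 1.8 40 0 0 0;0 1.8 52 0 0 0;0 1.8 56 0 0 0;0 1.8 56 0 0 0;0 1.8 56 0 0 0;0 1.8 56 0 0 0'; python3 - <<'E'
from g import *
rel(grip,RG)
s=arm.get_image("side");t=arm.get_image("top")
a=cv2.resize(s[240:315,255:330],(400,400),interpolation=cv2.INTER_CUBIC);b=cv2.resize(t[190:265,190:265],(400,400),interpolation=cv2.INTER_CUBIC)
cv2.imwrite("pics/h2.png",np.hstack([a,b]))
E
```

```text
clock: 3.9
position: [541.8, 358.8, 53.8]
ee_rot: [0.996, -0.087, 0.0, 0.0]
contact_force: [0.2, -0.1, 0.3]
gripper_width: 50.1
grasp_force: 0.0
t 3.9 pos [541.778 358.836  53.836] rel [ 0.  -0.6 -0.2] [ 0.    -0.     0.001] j [ 0.834  0.611 -0.149  0.001 -0.811  0.563]
```

View pics/h2.png

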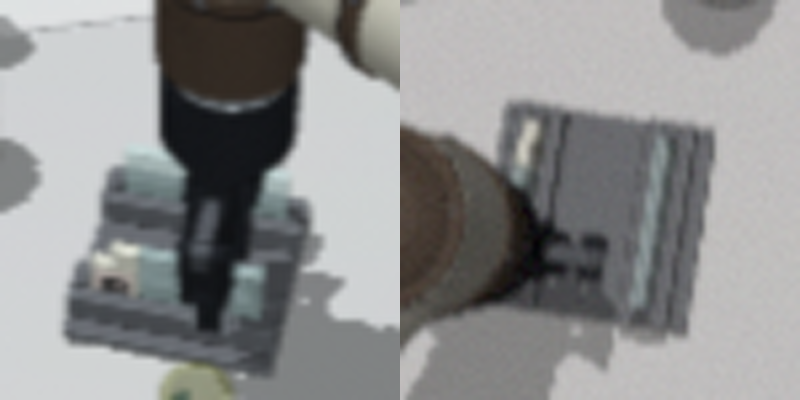

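The fingers straddle the clear half of the notched plate and are clear of the frosted end. I'll close the gripper.

```bash
python3 jog.py '0 0 0 0 0 0;0 0 0 0 0 0;0 0 0 0 0 0;0 0 0 0 0 0;0 0 0 0 0 0;0 0 0 0 0 0;0 0 0 0 0 0;0 0 0 0 0 0' 0; python3 -c "
from g import *
st=arm.read_state();print(st['contact_force'],st['wrist_torque']);rel(grip,RG)"
```

```text
clock: 4.8
position: [541.4, 358.7, 52.9]
ee_rot: [0.996, -0.087, -0.0, 0.001]
contact_force: [-1.1, 1.6, 1.0]
gripper_width: 6.8
grasp_force: 59.6
[-1.067  1.579  0.982] [0.497 0.11  0.011]
t 4.8 pos [541.383 358.67   52.915] rel [ 0.4 -0.8 -1.1] [0.001 0.001 0.001] j [ 0.834  0.612 -0.15   0.    -0.811  0.563]
```

```bash
python3 jog.py '0 0 -10 0 0 0;0 0 -20 0 0 0;0 0 -35 0 0 0;0 0 -55 0 0 0;0 0 -80 0 0 0;0 0 -110 0 0 0;0 0 -140 0 0 0;0 0 -165 0 0 0;0 0 -180 0 0 0;0 0 -180 0 0 0'; python3 - <<'E'
from g import *
rel(present+[-20,0,30],RP);rel(present,RP)
s=arm.get_image("side");t=arm.get_image("top")
a=cv2.resize(s[200:310,255:335],(400,550),interpolation=cv2.INTER_CUBIC);b=cv2.resize(t[190:265,190:265],(400,400),interpolation=cv2.INTER_CUBIC)
o=np.zeros((550,800,3),np.uint8);o[:,:400]=a;o[:400,400:]=b;cv2.imwrite("pics/h3.png",o)
E
```

```text
clock: 5.8
position: [542.1, 358.4, 236.3]
ee_rot: [0.996, -0.087, 0.001, -0.001]
contact_force: [0.7, 0.3, -0.6]
gripper_width: 7.1
grasp_force: 59.4
t 5.8 pos [542.125 358.377 236.271] rel [105.4 329.9 -16.5] [0.551 0.532 1.465] j [ 0.833  0.435  0.051  0.001 -1.185  0.563]
t 5.8 pos [542.125 358.377 236.271] rel [125.1 326.4  13.5] [0.551 0.532 1.465] j [ 0.833  0.435  0.051  0.001 -1.185  0.563]
```

View pics/h3.png

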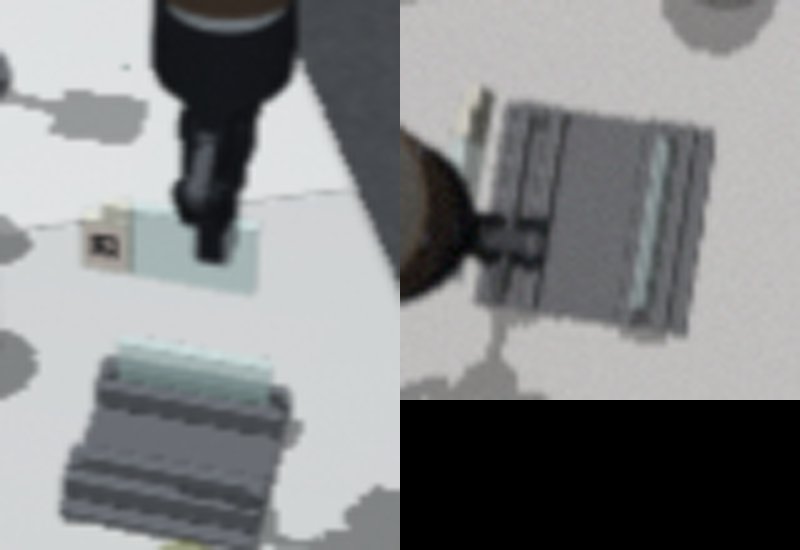

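The plate is lifted out, held by its clear half with the label at side crop (103,245), and the blank is still in its slot. I'll swing towards the reader to a standoff pose.

```bash
python3 jog.py '105 330 -16 .551 .532 1.465;105 330 -16 .551 .532 1.465;105 330 -16 .551 .532 1.465;105 330 -16 .551 .532 1.465;105 330 -16 .551 .532 1.465;105 330 -16 .551 .532 1.465;105 330 -16 .551 .532 1.465;105 330 -16 .551 .532 1.465;105 330 -16 .551 .532 1.465;105 330 -16 .551 .532 1.465'; python3 -c "
from g import *
rel(present+[-20,0,30],RP)"
```

```text
clock: 6.9
position: [592.3, 2.7, 252.7]
ee_rot: [0.746, -0.604, 0.223, -0.171]
contact_force: [2.2, -1.1, 0.3]
gripper_width: 6.7
grasp_force: 59.4
t 6.9 pos [592.33    2.688 252.748] rel [-12.9   0.4  -2. ] [0.121 0.081 0.325] j [ 0.302  0.106 -0.698  0.671 -0.282 -0.694]
```

```bash
python3 jog.py '-12.9 .4 -2 .121 .081 .325;-12.9 .4 -2 .121 .081 .325;-12.9 .4 -2 .121 .081 .325;-12.9 .4 -2 .121 .081 .325;-12.9 .4 -2 .121 .081 .325;-12.9 .4 -2 .121 .081 .325;-12.9 .4 -2 .121 .081 .325;-12.9 .4 -2 .121 .081 .325'; python3 -c "
from g import *
rel(present,RP)"
```

```text
clock: 7.7
position: [590.2, 22.6, 268.6]
ee_rot: [-0.619, 0.712, -0.256, 0.213]
contact_force: [0.0, 0.7, -1.2]
gripper_width: 7.0
grasp_force: 59.4
t 7.7 pos [590.205  22.582 268.593] rel [ 4.  13.9 48. ] [ 0.02  -0.015  0.002] j [ 0.097  0.066 -0.852  1.633 -0.161 -1.815]
```

```bash
python3 jog.py '4 14 48 .02 -.015 .002;4 14 48 .02 -.015 .002;4 14 48 .02 -.015 .002;4 14 48 .02 -.015 .002;4 14 48 .02 -.015 .002;4 14 48 .02 -.015 .002;4 14 48 .02 -.015 .002;4 14 48 .02 -.015 .002'; python3 -c "
from g import *
rel(present,RP)"
```

```text
clock: 8.5
position: [611.2, 31.2, 245.1]
ee_rot: [-0.615, 0.716, -0.261, 0.202]
contact_force: [0.2, -0.3, -1.8]
gripper_width: 7.1
grasp_force: 59.4
t 8.5 pos [611.225  31.206 245.131] rel [15.5 14.3 18.1] [ 0.027 -0.04  -0.   ] j [ 0.048  0.134 -0.824  1.852 -0.16  -2.002]
```

Joint 5 is at its limit, -0.16. To find out which branches reach the goal, I'll fit a simple kinematic model to the logged poses.

```bash
cat > k.py <<'E'
from g import *
from scipy.optimize import least_squares
Q=np.array([[-.940429,.385490,.006766,-.000395,-1.194023,-.258609],[.142,-.012,-.496,0,-1.086,.165],[.819,.476,-.054,0,-1.039,.57],[.835,.548,-.097,.001,-.925,.562],[.834,.611,-.149,.001,-.811,.563],[.833,.435,.051,.001,-1.185,.563],[.302,.106,-.698,.671,-.282,-.694],[.097,.066,-.852,1.633,-.161,-1.815],[.048,.134,-.824,1.852,-.160,-2.002]])
P=np.array([[226.871,-581.850,249.032],[385.607,-106.129,250.077],[542.522,346.585,170.515],[542.456,361.123,110.4],[541.778,358.836,53.836],[542.125,358.377,236.271],[592.33,2.688,252.748],[590.205,22.582,268.593],[611.225,31.206,245.131]])
E_=[[-.1847,.9828,.001,0],[.807,-.591,0,0],[.996,-.091,.001,-.001],[.996,-.087,.001,0],[.996,-.087,0,0],[.996,-.087,.001,-.001],[.746,-.604,.223,-.171],[-.619,.712,-.256,.213],[-.615,.716,-.261,.202]]
r=lambda a,t:Ro.from_euler(a,t)
def rots(q,s4,s6):
    A=r('z',q[0]);B=A*r('y',q[1]);F=A*r('y',q[1]-q[2]);W=F*r('x',s4*q[3]);H=W*r('y',-q[4]);return A,B,F,W,H,H*r('x',s6*q[5])
best=None
for s4 in(1,-1):
  for s6 in(1,-1):
    Cs=[rots(q,s4,s6)[5].inv()*Ro.from_quat(e) for q,e in zip(Q,E_)]
    m=Ro.concatenate(Cs).mean();e=max((m.inv()*c).magnitude() for c in Cs)
    if best is None or e<best[0]:best=(e,s4,s6,m)
e,s4,s6,CM=best
def row(q):
    A,B,F,W,H,_=[x.as_matrix() for x in rots(q,s4,s6)]
    return np.c_[A,B[:,[0,2]],F,W[:,1:],H[:,0]]
# weak prior on unidentifiable parameters
M=np.vstack([row(q) for q in Q]);w=1e-3*np.eye(M.shape[1])
par=np.linalg.lstsq(np.vstack([M,w]),np.r_[P.ravel(),np.zeros(M.shape[1])],rcond=None)[0]
fk=lambda q:(row(q)@par,rots(q,s4,s6)[5]*CM)
lo=np.array([-3.14,-1.21,-1.07,-3.16,-2.99,-3.1]);hi=np.array([3.14,2.06,1.41,2.05,-.16,3.1])
def ik(p,R,q0):
    f=lambda q:np.r_[(fk(q)[0]-p),300*(fk(q)[1].inv()*R).as_rotvec()]
    return least_squares(f,np.clip(q0,lo+1e-3,hi-1e-3),bounds=(lo,hi),x_scale=.3)
E
python3 - <<'E'
from k import *
print(best[:3],CM.as_matrix().round(2).tolist());print("par",par.round(0),"res",np.abs((M@par-P.ravel())).max())
rng=np.random.default_rng(0);S=[]
for i in range(60):
    o=ik(present,RP,rng.uniform(lo,hi) if i else Q[8])
    S.append((o.cost,*o.x))
S=np.array(S);S=S[S[:,0].argsort()];u=[]
for s in S:
    if not any(np.abs(s[1:]-v[1:]).max()<.05 for v in u):u.append(s)
print(np.array(u[:8]))
E
```

```text
(0.0013757452578900395, -1, -1) [[-0.0, 0.0, 1.0], [-1.0, 0.0, -0.0], [-0.0, -1.0, 0.0]]
par [  -0.   -0.  162.   -0.  565.  423.   -0.   -1. -160.    1.  281.] res 0.40426877186055776
[[  288.732     0.001     0.154    -0.83      1.969    -0.16     -2.083]
 [ 1344.873    -0.229     0.198    -0.696    -3.16     -0.16     -3.056]
 [ 1615.651    -0.232     0.202    -0.674    -3.059    -0.16      3.1  ]
 [29231.344     2.6      -1.21     -1.07      0.392    -2.499    -2.545]
 [29398.04      0.403     0.337    -1.029     2.05     -0.906     3.1  ]
 [33717.564     2.821    -1.21     -1.07     -0.032    -2.704     3.1  ]
 [44996.995    -3.14     -1.21     -1.07     -0.509    -2.756     2.614]
 [50586.157    -3.14     -1.21     -1.07     -0.109    -2.718    -3.1  ]]
```

```bash
python3 - <<'E'
from k import *
# best orientation with exact label position at phi=0
f=lambda q:np.r_[(fk(q)[0]-present),30*(fk(q)[1].inv()*RP).as_rotvec()]
o=least_squares(f,Q[8],bounds=(lo,hi),x_scale=.3);print("phi0: pos err",f(o.x)[:3],"rot",f(o.x)[3:]/30)
lab=np.array([36,4,19.])
for deg in(-40,-30,-20,-15,-10,10,15,20,30,40):
    t=Ro.from_euler('y',np.radians(deg));out=[]
    for p,R in((grip,RG),(grip+[0,0,180],RG),(present,RP)):
        b=min((ik(p,R*t,q0) for q0 in(Q[5],Q[7],[0.2,.1,-.8,.8,-.4,-.7],[0,.2,-.8,-.5,-.5,0.],[0,.2,-.8,-1.5,-.5,1.5])),key=lambda o:o.cost);out.append((round(b.cost,1),b.x))
    print(deg,*out)
E
```

```text
phi0: pos err [0.013 0.073 0.067] rot [ 0.038 -0.077  0.   ]
-40 (np.float64(0.0), array([ 0.609,  0.876,  0.408, -0.472, -1.632,  0.888])) (np.float64(0.0), array([ 0.606,  0.719,  0.57 , -0.501, -1.916,  0.739])) (np.float64(0.0), array([-0.166,  0.275, -0.191, -1.128, -0.815,  0.997]))
-30 (np.float64(0.0), array([ 0.655,  0.8  ,  0.286, -0.381, -1.439,  0.866])) (np.float64(0.0), array([ 0.655,  0.645,  0.459, -0.384, -1.744,  0.745])) (np.float64(0.0), array([-0.018,  0.212, -0.257, -0.939, -0.564,  0.758]))
-20 (np.float64(0.0), array([ 0.708,  0.728,  0.155, -0.283, -1.238,  0.814])) (np.float64(0.0), array([ 0.709,  0.572,  0.336, -0.268, -1.562,  0.721])) (np.float64(0.0), array([ 0.2  ,  0.172, -0.407, -0.496, -0.264,  0.224]))
-15 (np.float64(0.0), array([ 0.737,  0.695,  0.086, -0.228, -1.135,  0.774])) (np.float64(0.0), array([ 0.738,  0.536,  0.269, -0.207, -1.469,  0.697])) (np.float64(56.0), array([ 0.27 ,  0.166, -0.519, -0.154, -0.16 , -0.155]))
-10 (np.float64(0.0), array([ 0.768,  0.665,  0.013, -0.165, -1.029,  0.721])) (np.float64(0.0), array([ 0.769,  0.502,  0
[... 548 characters left out ...]
0.467, -2.01 ]))
20 (np.float64(0.0), array([ 0.871,  0.533, -0.606,  0.893, -0.389, -0.301])) (np.float64(0.0), array([ 0.949,  0.339, -0.299,  0.433, -0.826,  0.169])) (np.float64(0.0), array([ 0.283,  0.226, -0.828,  1.576, -0.592, -1.961]))
30 (np.float64(0.0), array([ 0.734,  0.52 , -0.749,  1.66 , -0.407, -0.934])) (np.float64(0.0), array([ 0.964,  0.307, -0.491,  0.785, -0.697, -0.163])) (np.float64(0.0), array([ 0.411,  0.294, -0.774,  1.389, -0.816, -1.917]))
40 (np.float64(0.0), array([ 0.695,  0.544, -0.793,  2.   , -0.571, -1.235])) (np.float64(0.0), array([ 0.924,  0.293, -0.65 ,  1.214, -0.657, -0.543])) (np.float64(0.0), array([ 0.495,  0.373, -0.708,  1.26 , -1.016, -1.901]))
```

The goal tilt can't be reached with a straight-down grip: the error is about 5° at joint 5's limit. A grip leaned about 13° in the plate's plane reaches it exactly, so I'll put the plate back in its slot and regrasp it leaned.

```bash
python3 -c "
from g import *
rel(np.array([541.4,358.7,240]),RG)"
```

```text
t 8.5 pos [611.225  31.206 245.131] rel [-312.    92.4  -79.2] [-0.504 -0.544 -1.483] j [ 0.048  0.134 -0.824  1.852 -0.16  -2.002]
```

```bash
python3 jog.py '-312 92 -79 -.504 -.544 -1.483;-312 92 -79 -.504 -.544 -1.483;-312 92 -79 -.504 -.544 -1.483;-312 92 -79 -.504 -.544 -1.483;-312 92 -79 -.504 -.544 -1.483;-312 92 -79 -.504 -.544 -1.483;-312 92 -79 -.504 -.544 -1.483;-312 92 -79 -.504 -.544 -1.483;-312 92 -79 -.504 -.544 -1.483;-312 92 -79 -.504 -.544 -1.483';  python3 -c "
from g import *
rel(np.array([541.4,358.7,240]),RG)"
```

```text
clock: 9.5
position: [540.1, 363.6, 239.2]
ee_rot: [0.953, -0.285, 0.084, -0.065]
contact_force: [-0.1, -0.7, -1.2]
gripper_width: 7.1
grasp_force: 59.3
t 9.5 pos [540.113 363.639 239.185] rel [ 3.9  3.3 -0.9] [-0.145 -0.158 -0.405] j [ 0.885  0.344 -0.148  0.135 -0.897  0.03 ]
```

```bash
python3 jog.py '3.9 3.3 -1 -.145 -.158 -.405;3.9 3.3 -1 -.145 -.158 -.405;3.9 3.3 -1 -.145 -.158 -.405;3.9 3.3 -1 -.145 -.158 -.405;3.9 3.3 -1 -.145 -.158 -.405;3.9 3.3 -1 -.145 -.158 -.405;3.9 3.3 -1 -.145 -.158 -.405';  python3 -c "
from g import *
rel(np.array([541.4,358.7,110]),RG)"
```

```text
clock: 10.2
position: [542.5, 353.3, 240.8]
ee_rot: [0.996, -0.093, 0.002, -0.0]
contact_force: [-0.2, -0.0, -1.7]
gripper_width: 6.8
grasp_force: 59.4
t 10.2 pos [542.511 353.29  240.758] rel [ -2.5  -5.  130.8] [-0.001 -0.003 -0.013] j [ 0.828  0.428  0.051  0.002 -1.192  0.555]
```

```bash
python3 jog.py '-2.5 -5 40 0 -.003 -.013;-2.5 -5 80 0 -.003 -.013;-2.5 -5 115 0 -.003 -.013;-2.5 -5 140 0 -.003 -.013;-2.5 -5 150 0 -.003 -.013;-2.5 -5 150 0 -.003 -.013;-2.5 -5 150 0 -.003 -.013;-2.5 -5 150 0 -.003 -.013;-2.5 -5 150 0 -.003 -.013';  python3 -c "
from g import *
rel(np.array([541.4,358.7,85]),RG);rel(np.array([541.4,358.7,85]),RG)"
```

```text
clock: 11.1
position: [542.6, 359.6, 92.4]
ee_rot: [0.996, -0.087, 0.001, -0.001]
contact_force: [0.2, -0.3, -1.7]
gripper_width: 7.1
grasp_force: 59.4
t 11.1 pos [542.643 359.566  92.355] rel [-1.1  1.1  7.3] [-0.003 -0.002  0.001] j [ 0.833  0.566 -0.117 -0.    -0.885  0.564]
t 11.1 pos [542.643 359.566  92.355] rel [-1.1  1.1  7.3] [-0.003 -0.002  0.001] j [ 0.833  0.566 -0.117 -0.    -0.885  0.564]
```

```bash
python3 jog.py '-1 1 6 -.002 -.001 0;-1 1 14 -.002 -.001 0;-1 1 14 -.002 -.001 0;-1 1 14 -.002 -.001 0;-1 1 14 -.002 -.001 0;-1 1 14 -.002 -.001 0'; python3 - <<'E'
from g import *
p=[]
for n in("side","top"):
    im=arm.get_image(n); rel(np.array([541.4,358.7,53]),RG)
    p.append(cv2.resize(im[240:315,255:330] if n=="side" else im[190:265,190:265],(400,400),interpolation=cv2.INTER_CUBIC))
cv2.imwrite("pics/h4.png",np.hstack(p))
E
```

```text
clock: 11.7
position: [541.1, 358.3, 76.7]
ee_rot: [0.996, -0.087, -0.0, 0.001]
contact_force: [-0.3, 0.3, 0.2]
gripper_width: 6.9
grasp_force: 59.4
t 11.75 pos [541.012 358.255  76.728] rel [ 0.3 -0.5 23.7] [0.001 0.001 0.001] j [ 0.834  0.583 -0.132 -0.    -0.857  0.564]
t 11.8 pos [541.01  358.234  76.755] rel [ 0.3 -0.6 23.8] [0.001 0.001 0.001] j [ 0.834  0.583 -0.132 -0.    -0.857  0.564]
```

View pics/h4.png

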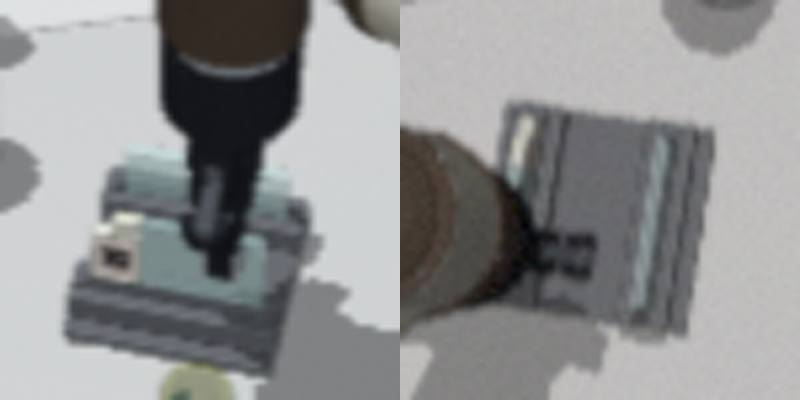

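The plate is directly above its slot and aligned with it. I'll lower it slowly and stop if the force rises.

```bash
python3 jog.py '.3 -.5 4 0 0 0;.3 -.5 8 0 0 0;.3 -.5 11 0 0 0;.3 -.5 11 0 0 0'; python3 -c "
from g import *
rel(np.array([541.4,358.7,53]),RG)"
```

```text
clock: 12.2
position: [541.2, 358.7, 64.9]
ee_rot: [0.996, -0.086, -0.001, 0.001]
contact_force: [0.5, 0.9, -1.9]
gripper_width: 6.8
grasp_force: 59.4
t 12.2 pos [541.186 358.678  64.896] rel [ 0.2 -0.1 11.9] [0.002 0.001 0.002] j [ 0.834  0.598 -0.14  -0.    -0.835  0.564]
```

It is 6 mm into the slot with no resistance.

```bash
python3 jog.py '.2 0 4 0 0 0;.2 0 7 0 0 0;.2 0 10 0 0 0;.2 0 11 0 0 0;.2 0 11.5 0 0 0;.2 0 11.5 0 0 0'; python3 -c "
from g import *
rel(np.array([541.4,358.7,53]),RG)"
```

```text
clock: 12.8
position: [541.5, 358.6, 54.0]
ee_rot: [0.996, -0.087, -0.001, 0.001]
contact_force: [0.4, 0.7, -1.8]
gripper_width: 7.1
grasp_force: 59.4
t 12.8 pos [541.517 358.611  54.048] rel [-0.1 -0.1  1. ] [0.001 0.001 0.001] j [ 0.833  0.611 -0.148 -0.    -0.813  0.564]
```

```bash
python3 jog.py '0 0 1 0 0 0;0 0 1 0 0 0' ; python3 jog.py '0 0 0 0 0 0;0 0 0 0 0 0;0 0 0 0 0 0;0 0 -1 0 0 0;0 0 -2 0 .08 0;0 0 -3 0 .16 0;0 0 -3 0 .227 0;0 0 -3 0 .227 0;0 0 -3 0 .227 0;0 0 -3 0 .227 0' 50; python3 - <<'E'
from g import *
rel(np.array([541.4,358.7,55]),RG*Ro.from_euler('y',.227))
im=arm.get_image("side");t=arm.get_image("top")
cv2.imwrite("pics/h5.png",np.hstack([cv2.resize(im[240:315,255:330],(400,400),interpolation=cv2.INTER_CUBIC),cv2.resize(t[190:265,190:265],(400,400),interpolation=cv2.INTER_CUBIC)]))
E
```

```text
clock: 13.0
position: [541.5, 358.6, 53.1]
ee_rot: [0.996, -0.086, -0.0, 0.001]
contact_force: [0.8, 1.0, -1.6]
gripper_width: 6.9
grasp_force: 59.4
clock: 14.0
position: [542.5, 359.3, 56.7]
ee_rot: [0.99, -0.086, 0.112, 0.01]
contact_force: [0.2, 0.0, 0.2]
gripper_width: 50.2
grasp_force: 0.0
t 14.0 pos [542.463 359.264  56.738] rel [-1.3  0.7  1.5] [-0.001  0.001  0.   ] j [ 0.901  0.555 -0.412  0.401 -0.529  0.156]
```

View pics/h5.png

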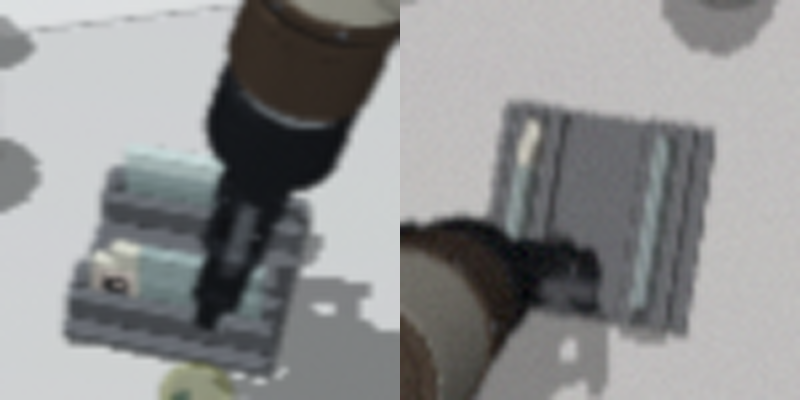

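The plate is back in its slot, and the leaned hand straddles the clear half. I'll close and lift.

```bash
python3 jog.py '-1 .7 1 0 0 0;-1 .7 1 0 0 0;-1 .7 1 0 0 0;-1 .7 1 0 0 0;-1 .7 1 0 0 0;-1 .7 1 0 0 0;-1 .7 1 0 0 0;-1 .7 1 0 0 0;-1 .7 1 0 0 0' 0; python3 - <<'E'
from g import *
st=arm.read_state();R0=Ro.from_quat(st["ee_rot"]);print(st["position"],(RG.inv()*R0).as_rotvec())
print("up 30/150 in tool axes",R0.inv().apply([0,0,30]),R0.inv().apply([0,0,180]))
E
```

```text
clock: 15.0
position: [540.8, 358.4, 55.0]
ee_rot: [0.99, -0.086, 0.112, 0.01]
contact_force: [1.7, 1.8, -2.0]
gripper_width: 6.9
grasp_force: 62.0
[540.795 358.392  54.972] [-0.     0.226 -0.002]
up 30/150 in tool axes [  6.731   0.02  -29.235] [  40.385    0.12  -175.411]
```

```bash
python3 jog.py '1.5 0 -6 0 0 0;3.5 0 -15 0 0 0;6.7 0 -29 0 0 0;12 0 -52 0 0 0;19 0 -82 0 0 0;26 0 -112 0 0 0;33 0 -142 0 0 0;40 0 -170 0 0 0;40 0 -170 0 0 0'; cat >> g.py <<'E'
tilt=Ro.from_euler('y',.226);RP2=RP*tilt
pres2=focus+61.9*Ry-4*N+26*ZS
E
python3 - <<'E'
from k import *
st=arm.read_state();rel(pres2-25*N+[0,0,20],RP2)
for p in(pres2-25*N+[0,0,20],pres2):
    o=ik(p,RP2,st["joints"]);print(o.cost,o.x)
E
```

```text
clock: 15.9
position: [542.3, 358.3, 235.3]
ee_rot: [0.99, -0.087, 0.114, 0.008]
contact_force: [0.9, 0.7, -1.5]
gripper_width: 6.3
grasp_force: 62.2
t 15.9 pos [542.312 358.339 235.271] rel [100.7 326.3  30.4] [0.206 0.533 1.55 ] j [ 0.914  0.365 -0.171  0.25  -0.938  0.343]
4.2921410326082023e-26 [ 0.176  0.154 -0.883  1.751 -0.425 -2.028]
1.385752663230886e-26 [ 0.154  0.187 -0.851  1.777 -0.414 -2.036]
```

```bash
python3 jog.py '101 326 30 .206 .533 1.55;101 326 30 .206 .533 1.55;101 326 30 .206 .533 1.55;101 326 30 .206 .533 1.55;101 326 30 .206 .533 1.55;101 326 30 .206 .533 1.55;101 326 30 .206 .533 1.55;101 326 30 .206 .533 1.55;101 326 30 .206 .533 1.55;101 326 30 .206 .533 1.55'; python3 -c "
from g import *
rel(pres2-25*N+[0,0,20],RP2)"
```

```text
clock: 16.9
position: [587.7, 16.3, 222.9]
ee_rot: [0.713, -0.625, 0.299, -0.11]
contact_force: [0.8, -0.1, -1.4]
gripper_width: 7.1
grasp_force: 62.2
t 16.9 pos [587.742  16.327 222.899] rel [-1.  -4.  -3.2] [0.047 0.097 0.324] j [ 0.14   0.141 -0.875  1.67  -0.299 -1.593]
```

```bash
python3 jog.py '-1 -4 -3.2 .047 .097 .324;-1 -4 -3.2 .047 .097 .324;-1 -4 -3.2 .047 .097 .324;-1 -4 -3.2 .047 .097 .324;-1 -4 -3.2 .047 .097 .324;-1 -4 -3.2 .047 .097 .324'; python3 -c "
from g import *
rel(pres2,RP2)"
```

```text
clock: 17.5
position: [590.5, 20.8, 228.2]
ee_rot: [-0.588, 0.727, -0.325, 0.145]
contact_force: [-0.5, 0.0, -0.3]
gripper_width: 6.4
grasp_force: 62.2
t 17.5 pos [590.456  20.824 228.17 ] rel [ -1.2 -10.8  15.5] [-0.001  0.005  0.006] j [ 0.177  0.154 -0.881  1.752 -0.421 -2.024]
```

```bash
python3 jog.py '-1 -6 8 0 .005 .006;-1.2 -10.8 15.5 0 .005 .006;-1.2 -10.8 15.5 0 .005 .006;-1.2 -10.8 15.5 0 .005 .006;-1.2 -10.8 15.5 0 .005 .006;-1.2 -10.8 15.5 0 .005 .006;-1.2 -10.8 15.5 0 .005 .006'; python3 - <<'E'
from g import *
rel(pres2,RP2)
s=arm.get_image("side");t=arm.get_image("top");cv2.imwrite("pics/fs.png",s);cv2.imwrite("pics/ft.png",t)
print(proj("side",focus),proj("top",focus))
u,v=proj("side",focus)[0].astype(int);a,b=proj("top",focus)[0].astype(int)
print(u,v,a,b)
f=lambda i,x,y:cv2.resize(i[y-45:y+25,x-35:x+35],(400,400),interpolation=cv2.INTER_CUBIC)
cv2.imwrite("pics/h6.png",np.hstack([f(s,u,v),f(t,a,b)]))
E
```

```text
clock: 18.2
position: [608.3, 16.7, 223.5]
ee_rot: [-0.585, 0.729, -0.326, 0.144]
contact_force: [0.2, 0.0, -1.0]
gripper_width: 6.8
grasp_force: 62.2
t 18.2 pos [608.343  16.687 223.496] rel [0.5 0.2 0.1] [-0.001  0.    -0.   ] j [ 0.153  0.187 -0.851  1.783 -0.414 -2.041]
[[280.055 176.196]] [[348.506 201.539]]
280 176 348 201
```

View pics/h6.png

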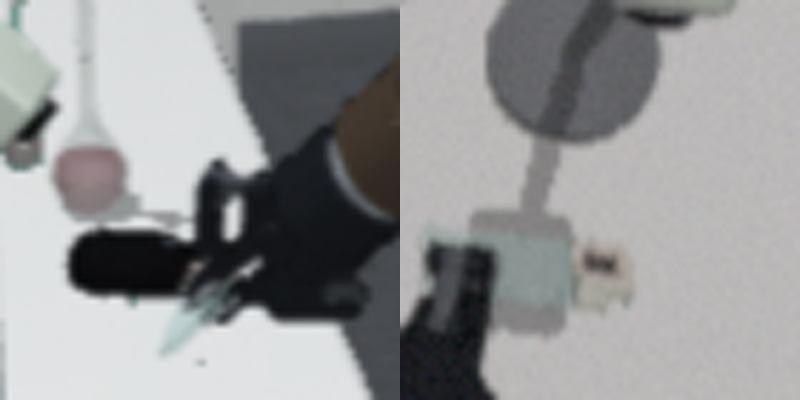

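The right half (top view) shows the label at about (602,263), close to the predicted focus, with the frosted end spanning 572–635. I'll compare the expected corners with the seen ones as a check.

```bash
python3 - <<'E'
from g import *
t=cv2.imread("pics/ft.png").astype(int)
X,Y=-Ry,N
W=lambda x,y,z:focus+(x-36)*X+(y-4)*N+(z-19)*ZS
for nm,p in(("far corner x50 z0",(50,4,0)),("x50 z38",(50,4,38)),("x38 z50",(38,4,50)),("x22 z0",(22,4,0)),("x22 z50",(22,4,50)),("x-50 z0",(-50,4,0)),("label",(36,4,19))):
    q=proj("top",W(*p))[0];print(nm,q,"crop",(q-[313,156]+.5)*400/70-.5+[400,0])
k=((t[...,2]-t[...,0]>14)&(t[...,2]>120)).astype(np.uint8);k[:190]=0;k[215:]=0;k[:,:335]=0;k[:,365:]=0
c=max(cv2.findContours(k,cv2.RETR_EXTERNAL,cv2.CHAIN_APPROX_NONE)[0],key=cv2.contourArea)
print("white",cv2.contourArea(c),cv2.boundingRect(c),cv2.boxPoints(cv2.minAreaRect(c)).tolist())
i=cv2.resize(cv2.imread("pics/ft.png")[120:220,320:390],(560,800)[::1],interpolation=cv2.INTER_CUBIC)[200:]
cv2.imwrite("pics/h7.png",i)
E
```

```text
far corner x50 z0 [353.076 198.437] crop [631.362 244.854]
x50 z38 [354.146 205.866] crop [637.477 287.305]
x38 z50 [350.021 207.812] crop [613.903 298.426]
x22 z0 [343.032 197.339] crop [573.969 238.581]
x22 z50 [344.056 207.156] crop [579.822 294.676]
x-50 z0 [317.274 194.524] crop [426.782 222.495]
label [348.506 201.539] crop [605.246 262.578]
white 0.5 (351, 203, 2, 2) [[350.5000305175781, 203.50003051757812], [351.5000305175781, 202.50003051757812], [352.0000305175781, 203.00003051757812], [351.0000305175781, 204.00003051757812]]
```

View pics/h7.png

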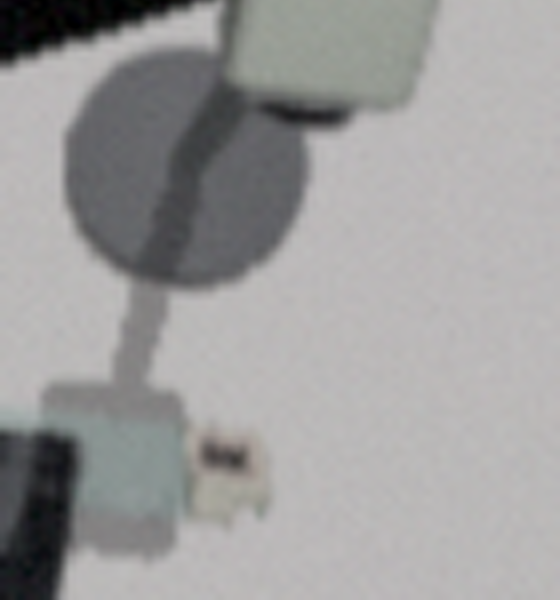

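The frosted boundary is at pixel 343 and the far corner at (352.8,198.8), both within half a pixel of the predictions. The plate is clear of the reader and held still, so I'll hand in.

```bash
python3 jog.py '0 0 0 0 0 0;0 0 0 0 0 0;0 0 0 0 0 0'; python3 -c "
from g import *
rel(pres2,RP2);print(arm.job_done())"
```

```text
clock: 18.6
position: [608.5, 16.6, 223.4]
ee_rot: [-0.585, 0.729, -0.326, 0.144]
contact_force: [-0.1, -0.0, -1.9]
gripper_width: 6.8
grasp_force: 62.2
t 18.6 pos [608.469  16.638 223.448] rel [0.5 0.3 0. ] [-0.001  0.    -0.   ] j [ 0.153  0.187 -0.851  1.783 -0.414 -2.041]
the job is handed in; nothing more can be done
None
```

I handed the job in at 18.6 s with the notched plate held still by its clear half, its label at the reader's focus (within about 2 mm by camera) and facing the lens, after one put-back and regrasp because the first grip could not reach the tilt.

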